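# Swing the hold-down arm over the block, clamp it and shut the guard

### The arm

A 6-joint arm with a two-finger parallel gripper is mounted at the origin on a cart in front of the work surface, level with it; the furniture and walls round the work are solid. World frame = base frame: x ahead of the robot, y to its left, z up, the work surface at z = 0. Lengths are in m, angles in rad, forces in N, time in s.
With the tool pointing down it reaches from about 0.35 to 0.975 m from the base axis. Payload 4.9 kg.
Tool frame: the origin (TCP) lies between the finger pads; the fingertips stand 25 mm ahead of it and the grasp point (between the pads) lies 6 mm ahead of it (manip.tcp_to_tips is the z of the fingertips in the tool frame, in m); z points along the fingers, y is the line along which they close (so a half turn about z gives the same grasp; the last joint's range is limited). The gripper opens to 85 mm and grips with 20 to 120 N. Pads are 22 mm wide; open, the fingers measure 114 mm over their backs; the gripper's body (76 mm by 85 mm) begins 54 mm behind the grasp point. The pads swing forward as they close: fully open they stand 13 mm farther back than shut.
Start: joints at [1.049, 0.053, 1.613, -0, 1.476, -0.119], TCP at [0.245, 0.575, 0.223] pointing down, gripper open.
Joint ranges: [-3.01, 3.01], [-1.01, 2.22], [0.06, 2.58], [-1.02, 4.17], [0.09, 2.62], [-3.14, 3.14]. Speed limits (rad/s): [2.57, 2.57, 3.14, 3.14, 3.14, 3.14].

### API

Orientations are given as a unit quaternion [w, x, y, z].
In Python, from plant import manip gives the robot as it stands. The module is installed in compiled form; this text tells all that it offers.
- The arm moves only by the tool arm_command, never from a script. Its argument "moves" is a list of rows, each a list of 3 entries, a list of its own where there are three numbers: the opening, from -1 (shut) to 1 (fully open), then the shift along the tool's x, y, z in units of 0.15 m (1.0 is 0.15 m), then the turn about the tool's z in units of 2 pi rad (1.0 is 2 pi rad). A call has 1 to 20 rows; each row is the pose to reach, as a shift and turn from the pose commanded when the call began, along the tool's axes at that moment, turning the shorter way round; what a row does not reach only later rows make up. A row lasts 1/12 s, in which the tool goes at most 41.7 mm and 7.16 degrees, less where a joint would pass 70% of its speed; a pose out of reach is approached as far as the arm can. A call with a number of a shift or a turn outside -1 to 1 is refused whole. A call with a gripper value outside its range is refused whole. The fingers move at their own pace and stop on an object; the grip force is fixed at half the most. Time passes only in rows, so rows that repeat a pose let the fingers close. It gives the time, the measured TCP pose, the force, the opening and the grip force at its end, in the units of the state.
- manip.state(): the state, without advancing time (a new reading comes with each control period).
- manip.grab_frame(name): name is "scene" or "top"; returns a dict with "frame" (480x640x3 uint8, red, green, blue), "fx", "fy", "cx", "cy" (pixels), "R" (3x3) and "t" (3): a world point X has camera coordinates R X + t. Camera axes: x right, y down, z forward; pixel columns grow to the right and rows downward; lengths in m; the calibration is good to about 2 mm. A picture is of the moment at which its call begins. There is no depth.
- manip.job_done(): hands the job in; it is judged then, once.
Trained networks look in a picture, given as the dict that the camera call returned (one of the last four; its "shot" number tells which), for a name from the list of things; names that differ only in an ending like _2 or _b are one class to them, and where a whole thing is asked for, a point or a joint stands for the part that bears it (a point fixed in the world has none). Each returns a list of dicts, best first, with "confidence" (0 to 1); they miss things now and then, are a little off and sometimes report something else, mostly with a low value. They report only what shows in the picture. A call takes as long as a camera call. They do not tell look-alikes from the thing itself.
- manip.search_frame(picture, target): "extent" ([left, top, right, bottom] in pixels, round what is visible of it).
The state is a dict: "time": time; "joint_pos": joint angles; "joint_vel": joint speeds; "joint_efforts": joint torques, N m; "tool_pos": TCP position; "tool_rot": TCP orientation; "contact_force": force on the tool from outside, world axes, zero at the start; "ft_torque": the same for the moment, N m; "gripper_width": opening from 0.0 (shut) to 1.0 (fully open); "grasp_force": force on a finger pad.
Only numpy, scipy, OpenCV 4.12 (cv2) and the standard library are available. Lean on these libraries where they do the work, as an engineer would, in place of code of your own. Each camera call takes 0.05 s, during which the arm holds its last target. There are 200 camera calls.

### The job

Make the drilling stand ready: swing its hold-down arm in over the pine block until the arm is home against its stop, then push the spindle knob down until the sprung foot is felt to press lightly but definitely on the block and stays so by itself, without jamming it down hard. Then slide the chip guard fully shut against its end stop, and let go of everything. Leave the block lying where it is, and do not disturb the fuse carton and the screwdriver.

Things in the scene. Friction and masses are not known exactly. Their poses are not given: they have to be found in the camera images.
- drill_stand: Drilling stand, fixed; grey plate 12 mm thick, in its frame x -0.14 to 0.10, y -0.125 to 0.10, with a strip on to y -0.19 under the guard; origin on the table, z up. Post at (0.065, 0). The guard runs along the -x edge (robot side) at x = -0.122. The block lies round (-0.038, 0) before a low fence (top z 0.024). With the arm home the spindle is over (-0.035, 0), the arm's handle over (-0.09, 0).
- swing_arm (a joint): Angle a (rad) of the hold-down arm about the upright post: 0 = home against its stop, over the block; it grows as the arm swings out to the stand's +y: from the post the arm points along (-cos a, +sin a) in the stand's frame. Travel 0 to 1.5. Stays where it is left (about 1.2 N at the handle to move). Arm 24 mm wide, z 0.12 to 0.14.
- swing_arm_hinge (a point): Point on the axis of the arm's post, at height 0.145 (top of the hub, radius 25 mm).
- swing_handle (a point): Centre of the top of the arm's upright black round handle, 22 mm diameter, 44 mm tall (z 0.141 to 0.185), 155 mm from the post's axis, 55 mm beyond the spindle.
- spindle: Spindle in the arm, 100 mm from the post. Origin: centre of its flat knob top (38 mm dia, 12 thick), z 0.205 when up. Slides down 48 mm, takes 5 to 7 N, stays where left. Its rubber foot (30 mm dia) is screwed out by an unknown amount, 13 to 35 mm above the block at first: feel (or see) the contact. The foot is sprung: about 3 N on touching, +1.5 N per mm of further push; over 15 N is jammed.
- pine_block: Pine block 45 x 118 x 38 mm lying loose on the stand's plate, long way along the stand's y. Origin at the centre of its underside (z = 0.012); its top is at z = 0.05.
- guard (a joint): Opening of the chip guard (m): 0 = fully shut against its end stop; grows as it slides open to the stand's -y, at most 0.12. About 3 N to move; stays where left. Clear panel in an aluminium frame, 150 mm long (centred on the stand's y = 0 when shut), 10 mm thick, top at z 0.102.
- guard_tab (a point): Centre of the top of the guard's black upright grip tab, 12 mm thick (stand's x) x 40 mm long (stand's y), standing on the guard's top rail (z 0.102 to 0.150), at the open (-y) end of the guard, at y = -0.055 in the stand's frame when shut.
- fuse_carton: Small fuse carton 36 x 62 x 19 mm, lying on the back right corner of the stand's plate. Bystander; origin at the centre of its underside.
- screwdriver: Screwdriver 205 mm long, 29 mm thick, lying on the table left of the drilling stand, beside a fixed empty metal tilt stand (up to 0.26 m high, round x 0.3 to 0.6, y 0.13 to 0.45: lift over it on the way from the start pose). Bystander; origin at the centre of its underside.
Not all that is in view belongs to the job. Leave any yellow look-alike of the pine_block alone.

How it is judged:
By the outcome, as a careful person would: the job done as asked, in the order asked, and still so for the second after the job is handed in, with the robot touching nothing.
It also fails if it takes over 67 s, if anything falls off the work surface, if the arm or the gripper's body presses on something with over 40 N, if the wrist force passes 120 N, or if a joint passes its speed limit or range.

## Working session

There is one attempt and no reset: what is moved stays moved. The work goes in short steps, Python scripts to look and compute and a tool call to move; the robot and the scene stay as the last step left them, time stands still between calls to the robot, and variables do not carry over. Pictures are saved under pics/ and viewed, at most 10 in all, crops included, and the job is handed in when it is done.

Besides the shell and the picture viewer there is one more tool, called after ">>>" in YAML: its name, and indented under it one key for each argument. arm_command: Moves the arm, as the interface text tells. Shifts and turns lie within -1 to 1; 1 stands for 0.15 m of shift or 2 pi rad of turn. Its arguments: {"type":"object","properties":{"moves":{"type":"array"}},"required":["moves"]}

```bash
mkdir -p pics
cat > h.py <<'E'
import numpy as np, cv2
from plant import manip
def ray(p,u,v):
    R=np.array(p["R"]);t=np.array(p["t"])
    return -R.T@t, R.T@np.array([(u-p["cx"])/p["fx"],(v-p["cy"])/p["fy"],1.])
def at_z(p,u,v,z):
    c,d=ray(p,u,v); return c+d*(z-c[2])/d[2]
def proj(p,X):
    c=np.array(p["R"])@np.array(X)+np.array(p["t"]); return np.array([p["fx"]*c[0]/c[2]+p["cx"],p["fy"]*c[1]/c[2]+p["cy"]])
def save(p,n): cv2.imwrite("pics/"+n+".png",p["frame"][:,:,::-1])
E
python3 - <<'E'
from h import *
print(manip.state(), manip.tcp_to_tips)
for n in("top","scene"):
    p=manip.grab_frame(n); save(p,n+"0")
    print(n,-np.array(p["R"]).T@np.array(p["t"]))
    for k,z in(("drill_stand",.012),("swing_arm",.13),("swing_arm_hinge",.145),("swing_handle",.185),("spindle",.205),("pine_block",.05),("guard",.102),("guard_tab",.15),("fuse_carton",.03),("screwdriver",.015)):
        for d in manip.search_frame(p,k)[:2]:
            e=d["extent"]; print(k,round(d["confidence"],2),np.round(e),np.round(at_z(p,(e[0]+e[2])/2,(e[1]+e[3])/2,z),3))
E
```

```text
{'time': 0.0, 'joint_pos': array([ 1.04899429e+00,  5.33317602e-02,  1.61429607e+00,  2.19037142e-05,
        1.47602205e+00, -1.19003447e-01]), 'joint_vel': array([ 0.00070417,  0.00086201, -0.00245531, -0.00274325, -0.00034644,
       -0.00110625]), 'joint_efforts': array([-1.25024893e-03, -3.93687129e+01, -3.70172381e+01, -1.11821232e-04,
        7.29892374e-03, -1.10685187e-05]), 'tool_pos': array([0.24466843, 0.57441815, 0.22217737]), 'tool_rot': array([-3.34307347e-04,  2.00041461e-01,  9.79786893e-01, -9.72832176e-04]), 'contact_force': array([ 0.61142862, -0.37962266, -0.16997369]), 'ft_torque': array([ 0.03624793, -0.01629539, -0.06965443]), 'grasp_force': 0.0, 'gripper_width': 0.9977676959525104} 0.025
top [ 0.50740043 -0.08978359  1.23116634]
drill_stand 0.83 [228. 165. 404. 292.] [ 0.569 -0.091  0.012]
swing_arm 0.9 [227. 167. 329. 217.] [ 0.629 -0.02   0.13 ]
swing_arm_hinge 0.64 [225. 166. 325. 220.] [ 0.626 -0.016  0.145]
swing_handle 0.82 [225. 165. 327. 214.] [ 0.627 -0.02   0.185]
spindle 0.76 [251. 185. 271. 204.] [0.616 0.004 0.205]
pine_block 0.8 [436. 228. 466. 
[... 464 characters left out ...]
392. 284.] [ 0.646 -0.163  0.012]
swing_arm 0.91 [267. 174. 361. 239.] [ 0.641 -0.012  0.13 ]
swing_arm_hinge 0.92 [268. 176. 362. 237.] [ 0.624 -0.026  0.145]
swing_handle 0.75 [268. 180. 362. 241.] [ 0.566 -0.066  0.185]
spindle 0.62 [292. 172. 312. 242.] [ 0.541 -0.054  0.205]
pine_block 0.8 [417. 326. 470. 402.] [ 0.478 -0.374  0.05 ]
pine_block 0.72 [284. 251. 341. 294.] [ 0.541 -0.075  0.05 ]
guard 0.89 [302. 281. 375. 354.] [ 0.431 -0.201  0.102]
guard_tab 0.87 [295. 282. 376. 352.] [ 0.393 -0.218  0.15 ]
fuse_carton 0.62 [361. 262. 390. 288.] [ 0.622 -0.176  0.03 ]
screwdriver 0.81 [168. 261. 227. 304.] [0.416 0.131 0.015]
screwdriver 0.25 [297. 282. 376. 350.] [ 0.496 -0.159  0.015]
```

Run:
```python
import cv2
for n,(a,b,c,d) in(("top0",(130,310,200,440)),("scene0",(150,380,150,440))):
    i=cv2.imread(f"pics/{n}.png")[a:b,c:d]; s=min(800/i.shape[1],600/i.shape[0])
    cv2.imwrite(f"pics/{n}c.png",cv2.resize(i,None,fx=s,fy=s,interpolation=3)); print(s)
```

```text
3.3333333333333335
2.608695652173913
```

View pics/top0c.png

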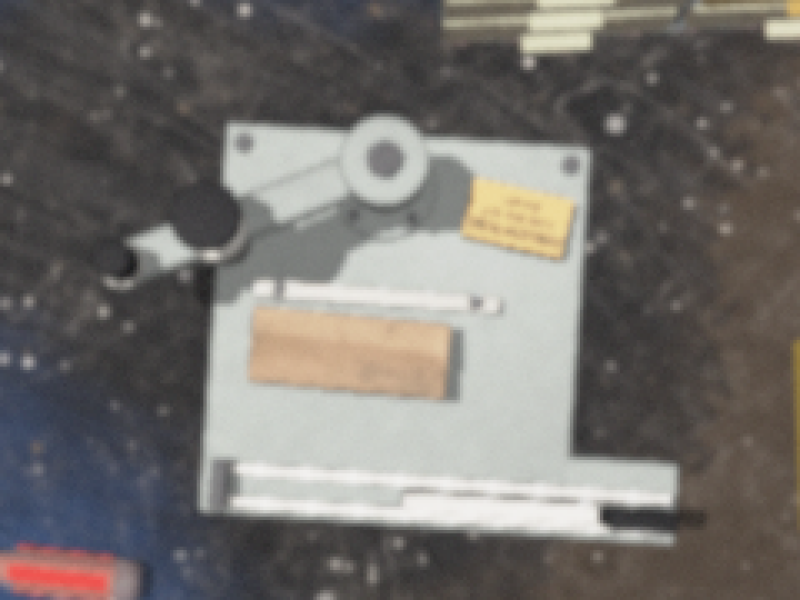

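View pics/scene0c.png

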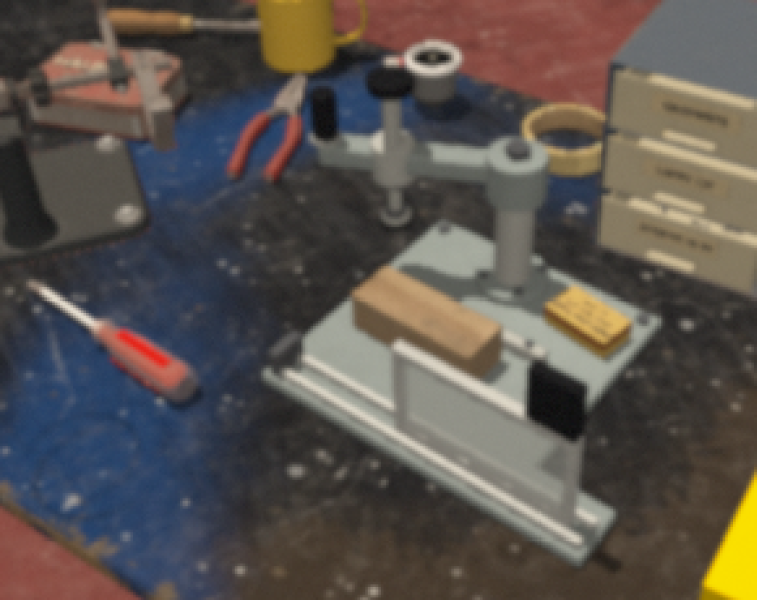

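The top view shows the plate corners at crop (226,122), (590,150), (200,512), (677,545), the hub at (385,158), the knob at (207,218), the handle at about (117,256) and the tab at about x 600–705, y 516. The arm is swung out to the stand's +y and the guard is open.

```bash
cat >> h.py <<'E'
def fitstand(p,S=3.3333,o=(200,130)):
    pts=[((226,122),(.10,.10,.012)),((590,150),(.10,-.125,.012)),((200,512),(-.14,.10,.012)),((677,545),(-.14,-.19,.012)),((385,158),(.065,0,.145))]
    W=np.array([at_z(p,o[0]+a[0]/S,o[1]+a[1]/S,s[2])[:2] for a,s in pts]); L=np.array([s[:2] for a,s in pts])
    w0=W.mean(0);l0=L.mean(0);H=(L-l0).T@(W-w0)
    th=np.arctan2(H[0,1]-H[1,0],H[0,0]+H[1,1]); c,s=np.cos(th),np.sin(th);R=np.array([[c,-s],[s,c]])
    t=w0-R@l0; return th,R,t,W-(L@R.T+t)
E
python3 - <<'E'
from h import *
p=manip.grab_frame("top"); q=manip.grab_frame("scene")
th,R,t,res=fitstand(p); print(th,t); print(np.round(res,4))
w=lambda x,y,z:np.r_[R@[x,y]+t,z]
hub=w(.065,0,.145); print("hub",hub)
for n,u,v,z in(("knob",207,218,.205),("handle",117,256,.185),("tab",705,518,.15),("tabL",600,516,.15)):
    X=at_z(p,200+u/3.3333,130+v/3.3333,z); l=R.T@(X[:2]-t); print(n,np.round(X,3),"local",np.round(l,3),"a",np.arctan2(l[1],.065-l[0]),np.hypot(l[0]-.065,l[1]))
# predictions in scene
for n,X in(("hub",hub),("c1",w(.1,-.125,.012)),("c2",w(-.14,.1,.012)),("c3",w(-.14,-.19,.012))):
    print(n,np.round((proj(q,X)-[150,150])*2.6087))
for a in(1.2,1.25,1.3,1.35,1.4): print(a,[np.round((proj(q,w(.065-r*np.cos(a),r*np.sin(a),z))-[150,150])*2.6087) for r,z in((.1,.205),(.155,.185))],[np.round((proj(p,w(.065-r*np.cos(a),r*np.sin(a),z))-[200,130])*3.3333) for r,z in((.1,.205),(.155,.185))])
for g in(.08,.09,.1,.11,.12): print(g,[np.round((proj(q,w(-.122,-.055-g+d,.15))-[150,150])*2.6087) for d in(-.02,.02)],[np.round((proj(p,w(-.122,-.055-g+d,.15))-[200,130])*3.333) for d in(-.02,.02)])
E
```

```text
-0.0527051825068188 [ 0.58809482 -0.08589241]
[[ 0.0005  0.0004]
 [-0.0021  0.0012]
 [ 0.0005  0.0002]
 [-0.0006 -0.0022]
 [ 0.0017  0.0003]]
hub [ 0.65300456 -0.08931666  0.145     ]
knob [0.614 0.003 0.205] local [0.022 0.09 ] a 1.119736512645563 0.09969485593234229
handle [0.596 0.051 0.185] local [0.    0.138] a 1.131985968890658 0.1520005383345021
tab [ 0.46  -0.265  0.15 ] local [-0.118 -0.186] a -0.7923526171964191 0.2607555883356925
tabL [ 0.461 -0.208  0.15 ] local [-0.121 -0.129] a -0.6061591729354516 0.22601126426547924
hub [518. 155.]
c1 [664. 319.]
c2 [260. 375.]
c3 [581. 561.]
1.2 [array([392.,  72.]), array([326.,  85.])] [array([201., 204.]), array([105., 239.])]
1.25 [array([394.,  68.]), array([329.,  80.])] [array([199., 194.]), array([101., 225.])]
1.3 [array([397.,  65.]), array([333.,  75.])] [array([196., 185.]), array([ 98., 211.])]
1.35 [array([399.,  62.]), array([338.,  70.])] [array([195., 175.]), array([ 95., 196.])]
1.4 [array([402.,  59.]), array([342.,  65.])] [array([193., 166.]), array([ 93., 182.])]
0.08 [array([562., 378.]), array([508., 351.])] [array([648., 521.]), array([574., 517.])]
0.09 [array([577., 385.]), array([521., 358.])] [array([666., 523.]), array([593., 518.])]
0.1 [array([591., 393.]), array([535., 365.])] [array([685., 524.]), array([611., 519.])]
0.11 [array([605., 400.]), array([549., 371.])] [array([703., 525.]), array([630., 520.])]
0.12 [array([620., 407.]), array([562., 378.])] [array([722., 526.]), array([648., 521.])]
```

```bash
cat >> h.py <<'E'
TH=-0.0527;T0=np.array([.5881,-.0859]);RS=np.array([[np.cos(TH),-np.sin(TH)],[np.sin(TH),np.cos(TH)]])
def w(x,y,z): return np.r_[RS@[x,y]+T0,z]
from scipy.spatial.transform import Rotation as Ro
def cur():
    s=manip.state();q=s["tool_rot"];return np.array(s["tool_pos"]),Ro.from_quat([q[1],q[2],q[3],q[0]]).as_matrix()
def rel(X,yang=None,c=None):
    "shift/turn units from current pose to world TCP X with tool y at world angle yang (mod pi)"
    P,M=c or cur(); sh=M.T@(np.array(X)-P)/.15
    tu=0
    if yang is not None:
        d=np.arctan2(M[1,1],M[0,1])-yang; d=(d+np.pi/2)%np.pi-np.pi/2; tu=d/2/np.pi
    return np.round(sh,3),round(tu,4)
def hand(a,z,off=0,r=.155): # off = tangential offset inward(+)
    return w(.065-r*np.cos(a)-off*np.sin(a),r*np.sin(a)-off*np.cos(a),z), np.pi/2-a+TH
E
python3 - <<'E'
from h import *
print(rel([.245,.5744,.34]),w(-.035,0,.2),w(-.122,-.152,.15))
X,y=hand(1.13,.34); print(X,y,rel(X,y)); print(rel(*hand(1.13,.18)))
E
```

```text
(array([-0.002, -0.003, -0.777]), 0) [ 0.55314859 -0.08405635  0.2       ] [ 0.45826268 -0.23126255  0.15      ]
[0.59435357 0.05414891 0.34      ] 0.3880963267948967 (array([-3.504, -2.281, -0.777]), np.float64(0.1241))
(array([-3.504, -2.281,  0.289]), np.float64(0.1241))
```

>>> arm_command:
  moves:
    - [0, [0, 0, -0.3], 0]
    - [0, [0, 0, -0.6], 0]
    - [0, [0, 0, -0.8], 0]
    - [0, [0, 0, -0.8], 0]
    - [0, [-0.2, -0.13, -0.8], 0]
    - [0, [-0.4, -0.26, -0.8], 0]
    - [0, [-0.6, -0.39, -0.8], 0]
    - [0, [-0.8, -0.52, -0.8], 0]
    - [0, [-0.9, -0.58, -0.8], 0]
    - [0, [-0.9, -0.58, -0.8], 0]

```text
time: 2.03
tool_pos: [0.337, 0.4396, 0.3435]
tool_rot: [0.001, 0.202, 0.979, -0.0]
contact_force: [0.1, 0.9, -0.5]
gripper_width: 0.5
grasp_force: 0.0
```

>>> arm_command:
  moves:
    - [0, [-0.2, -0.13, 0], 0]
    - [0, [-0.4, -0.26, 0], 0]
    - [0, [-0.6, -0.39, 0], 0]
    - [0, [-0.8, -0.52, 0], 0]
    - [0, [-0.9, -0.58, 0], 0]
    - [0, [-0.9, -0.58, 0], 0]

```text
time: 2.53
tool_pos: [0.4267, 0.3072, 0.3432]
tool_rot: [0.0, 0.202, 0.979, -0.0]
contact_force: [-0.6, 0.6, -0.0]
gripper_width: 0.499
grasp_force: 0.0
```

>>> arm_command:
  moves:
    - [0, [-0.2, -0.13, 0], 0]
    - [0, [-0.4, -0.26, 0], 0]
    - [0, [-0.6, -0.39, 0], 0]
    - [0, [-0.8, -0.52, 0], 0]
    - [0, [-0.9, -0.58, 0], 0]
    - [0, [-0.9, -0.58, 0], 0]

```text
time: 3.03
tool_pos: [0.5166, 0.1748, 0.3428]
tool_rot: [-0.0, 0.202, 0.979, -0.0]
contact_force: [-1.1, 0.1, -0.2]
gripper_width: 0.502
grasp_force: 0.0
```

Run:
```python
from h import *
X,y=hand(1.13,.3); print(cur(),rel(X,y))
```

```text
(array([0.51656256, 0.17475099, 0.34280775]), array([[-9.18776039e-01,  3.94778918e-01, -4.42745692e-04],
       [ 3.94779089e-01,  9.18775983e-01, -4.05830081e-04],
       [ 2.46570948e-04, -5.47653695e-04, -9.99999820e-01]])) (array([-0.794, -0.534,  0.285]), np.float64(0.1236))
```

>>> arm_command:
  moves:
    - [0, [-0.2, -0.13, 0], 0.018]
    - [0, [-0.4, -0.27, 0], 0.036]
    - [0, [-0.6, -0.4, 0], 0.054]
    - [0, [-0.79, -0.53, 0.05], 0.072]
    - [0, [-0.79, -0.53, 0.2], 0.09]
    - [0, [-0.79, -0.53, 0.28], 0.108]
    - [0, [-0.79, -0.53, 0.28], 0.124]
    - [0, [-0.79, -0.53, 0.28], 0.124]

```text
time: 3.7
tool_pos: [0.5924, 0.0584, 0.2996]
tool_rot: [-0.002, 0.557, 0.83, -0.0]
contact_force: [1.2, 0.4, -0.1]
gripper_width: 0.499
grasp_force: 0.0
```

Run:
```python
from h import *
print(rel(*hand(1.13,.178)))
p=manip.grab_frame("top"); q=manip.grab_frame("scene")
a=cv2.resize(p["frame"][140:260,200:360],(533,400),interpolation=3); b=cv2.resize(q["frame"][120:300,220:400],(400,400),interpolation=3)
save({"frame":np.hstack([a,b])[:, :][:, :, :]},"over"); i=cv2.imread("pics/over.png"); cv2.imwrite("pics/over.png",cv2.resize(i,(800,343)))
```

```text
(array([-0.033,  0.003,  0.811]), np.float64(0.0001))
```

View pics/over.png

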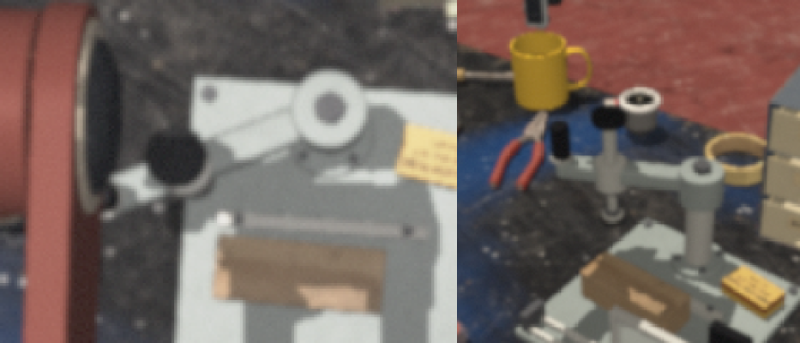

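The gripper hovers above the handle (handle at picture (560,140), fingertip at (537,20)). Nothing has been disturbed.

>>> arm_command:
  moves:
    - [0, [-0.03, 0, 0.2], 0]
    - [0, [-0.03, 0, 0.4], 0]
    - [0, [-0.03, 0, 0.55], 0]
    - [0, [-0.03, 0, 0.65], 0]
    - [0, [-0.03, 0, 0.72], 0]
    - [0, [-0.03, 0, 0.72], 0]

```text
time: 4.3
tool_pos: [0.5936, 0.0532, 0.1912]
tool_rot: [-0.002, 0.556, 0.831, -0.001]
contact_force: [-0.3, -0.2, -0.9]
gripper_width: 0.502
grasp_force: 0.0
```

>>> arm_command:
  moves:
    - [0, [0, 0, 0.05], 0]
    - [0, [0, 0, 0.09], 0]
    - [0, [0, 0, 0.09], 0]

```text
time: 4.55
tool_pos: [0.5948, 0.0525, 0.1797]
tool_rot: [-0.0, 0.557, 0.831, 0.0]
contact_force: [0.5, -0.3, -0.5]
gripper_width: 0.497
grasp_force: 0.0
```

Run:
```python
from h import *
c=cur(); print(c[0])
for off in (.0,.01):
  for a in np.arange(1.13,-.01,-.0565):
    print(round(a,3),*rel(*hand(a,.178,off=off),c=c)) if off==0 else None
```

```text
[0.59481658 0.0525089  0.17973323]
1.13 [0.011 0.001 0.012] 0.0002
1.074 [ 0.01  -0.057  0.012] -0.0088
1.017 [ 0.005 -0.115  0.012] -0.0178
0.96 [-0.003 -0.173  0.012] -0.0268
0.904 [-0.015 -0.23   0.012] -0.0358
0.847 [-0.029 -0.287  0.012] -0.0448
0.791 [-0.047 -0.342  0.012] -0.0537
0.734 [-0.068 -0.397  0.012] -0.0627
0.678 [-0.092 -0.45   0.012] -0.0717
0.621 [-0.119 -0.502  0.012] -0.0807
0.565 [-0.149 -0.552  0.012] -0.0897
0.508 [-0.181 -0.601  0.012] -0.0987
0.452 [-0.216 -0.647  0.012] -0.1077
0.395 [-0.254 -0.692  0.012] -0.1167
0.339 [-0.295 -0.734  0.012] -0.1257
0.282 [-0.337 -0.774  0.012] -0.1347
0.226 [-0.382 -0.811  0.012] -0.1437
0.169 [-0.429 -0.846  0.012] -0.1527
0.113 [-0.477 -0.878  0.012] -0.1617
0.056 [-0.528 -0.908  0.012] -0.1706
0.0 [-0.58  -0.934  0.012] -0.1796
```

>>> arm_command:
  moves:
    - [0, [0.01, -0.05, 0], -0.009]
    - [0, [0.005, -0.11, 0], -0.018]
    - [0, [0, -0.17, 0], -0.027]
    - [0, [-0.015, -0.23, 0], -0.036]
    - [0, [-0.03, -0.29, 0], -0.045]
    - [0, [-0.05, -0.34, 0], -0.054]
    - [0, [-0.05, -0.34, 0], -0.054]

```text
time: 5.13
tool_pos: [0.5503, 0.0254, 0.1809]
tool_rot: [0.001, 0.409, 0.913, 0.0]
contact_force: [-0.6, -0.4, 0.1]
gripper_width: 0.498
grasp_force: 0.0
```

Run:
```python
from h import *
p=manip.grab_frame("scene")
for d in manip.search_frame(p,"spindle")[:1]+manip.search_frame(p,"swing_arm")[:1]: print(d)
for a in (.7,.75,.8,.85,.9,1.13): print(a,proj(p,w(.065-.1*np.cos(a),.1*np.sin(a),.205)),proj(p,w(.065-.155*np.cos(a),.155*np.sin(a),.13)))
c=cur(); print(c[0])
for a in np.arange(.791,-.01,-.0565): print(round(a,3),*rel(*hand(a,.178),c=c))
```

```text
{'extent': [292.2, 173.7, 310.5, 238.9], 'confidence': 0.69}
{'extent': [272.3, 174.7, 360.5, 238.3], 'confidence': 0.9}
0.7 [299.26167893 191.18238149] [273.46706894 226.69463249]
0.75 [298.79526228 189.78128417] [272.94724556 224.38565376]
0.8 [298.46164326 188.37860542] [272.62580364 222.08429379]
0.85 [298.2599056  186.97799162] [272.49967079 219.79644274]
0.9 [298.18879442 185.58298745] [272.56531749 217.5277244 ]
1.13 [299.49231806 179.33258678] [275.21703594 207.48269217]
[0.5510548  0.02617178 0.18062913]
0.791 [ 0.006 -0.004  0.018] -0.0
0.734 [ 0.005 -0.062  0.017] -0.009
0.678 [-0.    -0.121  0.017] -0.018
0.622 [-0.009 -0.178  0.017] -0.027
0.565 [-0.02  -0.236  0.017] -0.036
0.509 [-0.035 -0.292  0.017] -0.045
0.452 [-0.053 -0.348  0.017] -0.054
0.396 [-0.074 -0.402  0.017] -0.063
0.339 [-0.098 -0.455  0.017] -0.072
0.283 [-0.125 -0.507  0.017] -0.081
0.226 [-0.154 -0.557  0.017] -0.09
0.17 [-0.187 -0.606  0.017] -0.0989
0.113 [-0.222 -0.652  0.017] -0.1079
0.057 [-0.26  -0.697  0.017] -0.1169
0.0 [-0.301 -0.739  0.017] -0.1259
```

Run:
```python
from h import *
q=manip.grab_frame("scene")
b=cv2.resize(q["frame"][130:290,220:400],(675,600),interpolation=3); save({"frame":b},"sw1")
print(cur()[0], proj(q,cur()[0]+[0,0,-.025]))
```

```text
[0.55104034 0.0262309  0.18048952] [272.16861512 211.98681635]
```

View pics/sw1.png

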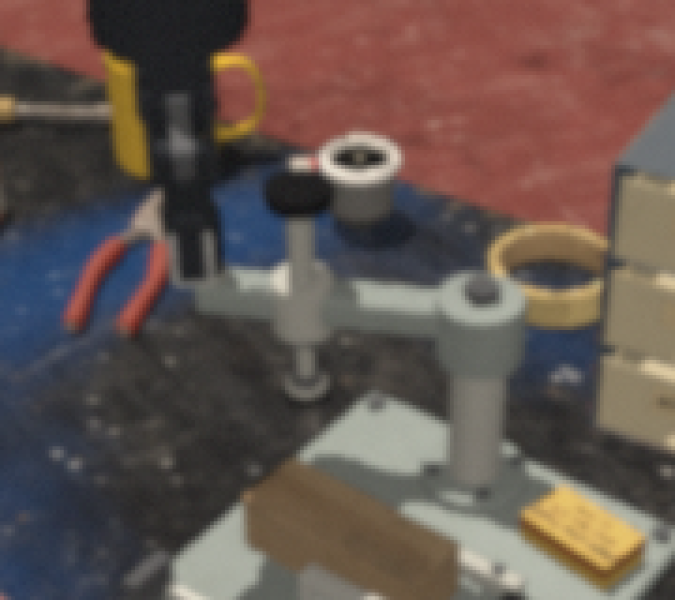

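Run:
```python
from h import *
q=manip.grab_frame("scene");p=manip.grab_frame("top")
print("over tip seen ~(262,133):")
u=np.array([np.cos(.388),np.sin(.388),0])
for r in(.025,.019,.01,0): print(r,[np.round(proj(q,np.array([.5924,.0584,.2996-r])+s*u),1) for s in(-.03,.03)])
P,M=cur()
print("now tip seen ~(272.5,204.7)")
for r in(.025,.019,.01,0,-.01): print(r,[np.round(proj(q,P+M@[0,s,r]),1) for s in(-.021,-.036,.021,.036)])
a=cv2.resize(q["frame"][160:230,250:320],(560,560),interpolation=2); save({"frame":a},"z1")
```

```text
over tip seen ~(262,133):
0.025 [array([263.1, 152.4]), array([271.9, 137.8])]
0.019 [array([262.8, 149.5]), array([271.7, 135. ])]
0.01 [array([262.4, 145.1]), array([271.3, 130.7])]
0 [array([261.9, 140.1]), array([270.9, 125.9])]
now tip seen ~(272.5,204.7)
0.025 [array([272.8, 218.4]), array([273.4, 223. ]), array([271.4, 206.1]), array([270.9, 201.9])]
0.019 [array([272.6, 215.9]), array([273.1, 220.5]), array([271.2, 203.7]), array([270.7, 199.5])]
0.01 [array([272.3, 212.2]), array([272.8, 216.7]), array([270.8, 199.9]), array([270.4, 195.8])]
0 [array([271.9, 207.9]), array([272.4, 212.5]), array([270.5, 195.8]), array([270. , 191.6])]
-0.01 [array([271.5, 203.6]), array([272. , 208.1]), array([270.1, 191.5]), array([269.6, 187.4])]
```

View pics/z1.png

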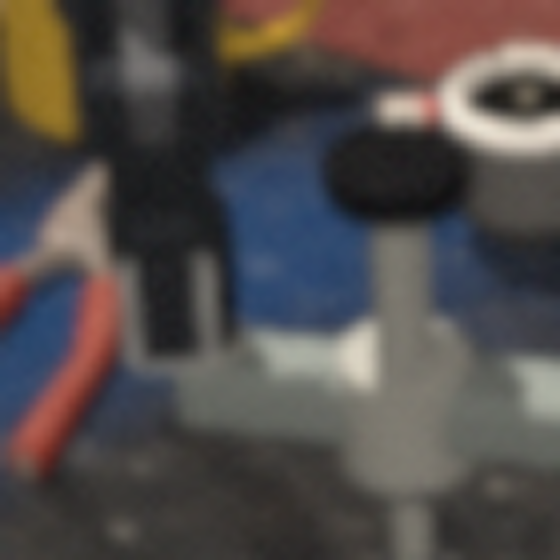

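Run:
```python
from h import *
q=manip.grab_frame("scene");p=manip.grab_frame("top"); np.save("q1.npy",q["frame"]);np.save("p1.npy",p["frame"])
a=cv2.resize(q["frame"][0:240,140:400],(600,554),interpolation=3); save({"frame":a},"full1")
```

```text
(no output)
```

View pics/full1.png

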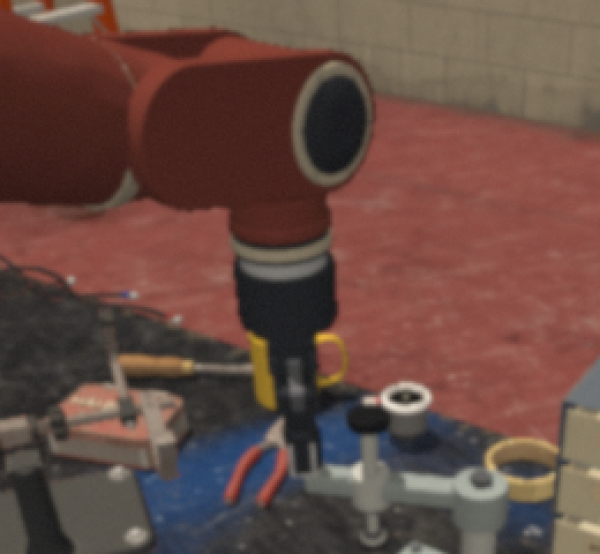

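>>> arm_command:
  moves:
    - [0, [0, 0, -0.2], 0]
    - [0, [0, 0, -0.4], 0]
    - [-1, [0, 0, -0.6], 0]
    - [-1, [0, 0, -0.6], 0]
    - [-1, [0, 0, -0.6], 0]
    - [-1, [0, 0, -0.6], 0]
    - [-1, [0, 0, -0.6], 0]
    - [-1, [0, 0, -0.6], 0]

```text
time: 6.2
tool_pos: [0.5496, 0.0262, 0.2678]
tool_rot: [-0.002, 0.409, 0.913, -0.001]
contact_force: [-0.0, -0.2, 0.2]
gripper_width: 0.003
grasp_force: 0.0
```

Run:
```python
from h import *
q=manip.grab_frame("scene"); q1=np.load("q1.npy"); np.save("q2.npy",q["frame"])
print("body pred near edge",[np.round(proj(q,[.551-.03*np.sqrt(.5)*1,.026-.03*np.sqrt(.5),.2285]),1)], "seen (262,143)")
P,M=cur(); print(P,np.round(proj(q,P+M@[0,0,.025]),1),np.round(proj(q,P),1))
a=cv2.resize(np.hstack([q["frame"][140:230,230:330]]),(667,600),interpolation=3); save({"frame":a},"z2")
d=np.abs(q["frame"].astype(int)-q1).sum(2)>60
for r in range(170,225,3): 
    c=np.where(d[r,230:330])[0]+230; print(r,len(c),c.min() if len(c) else "",c.max() if len(c) else "")
print(manip.search_frame(q,"swing_handle")[:1])
```

```text
body pred near edge [array([271.4, 188.9])] seen (262,143)
[0.54975071 0.02613994 0.26800471] [268.3 174. ] [267.3 162. ]
170 19 259 277
173 18 259 276
176 15 259 273
179 6 262 267
182 14 262 275
185 7 262 268
188 5 262 266
191 7 264 276
194 10 264 277
197 9 264 277
200 10 265 277
203 11 265 277
206 5 266 289
209 0  
212 0  
215 0  
218 0  
221 0  
224 0  
[{'extent': [269.0, 178.4, 362.9, 240.9], 'confidence': 0.58}]
```

View pics/z2.png

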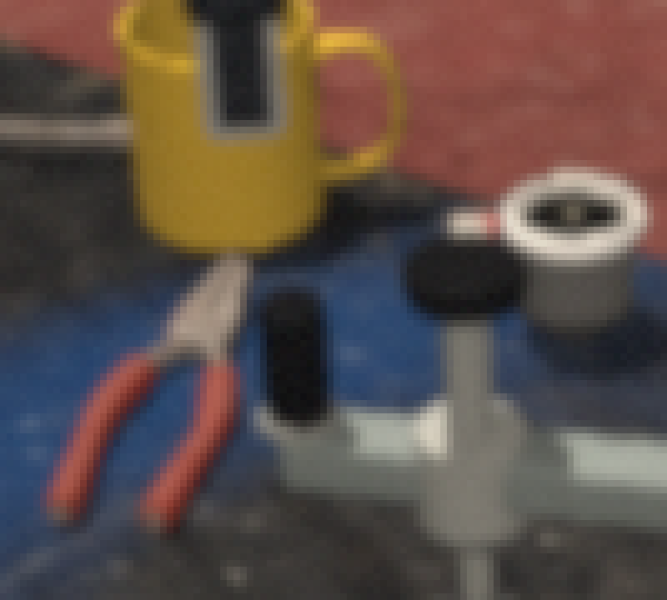

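The closed fingertip shows at picture (245,130), i.e. pixel (267,159). The computed tip is at row 174, so the finger is about 30 mm higher, or farther off, than I worked out. The handle has not moved. I'll check this by touching the bare table.

Run:
```python
from h import *
print(rel([.5,.045,.12]))
```

```text
(array([ 0.313, -0.163,  0.99 ]), 0)
```

>>> arm_command:
  moves:
    - [-1, [0.15, -0.08, 0], 0]
    - [-1, [0.31, -0.16, 0], 0]
    - [-1, [0.31, -0.16, 0.25], 0]
    - [-1, [0.31, -0.16, 0.5], 0]
    - [-1, [0.31, -0.16, 0.75], 0]
    - [-1, [0.31, -0.16, 1], 0]
    - [-1, [0.31, -0.16, 1], 0]
    - [-1, [0.31, -0.16, 1], 0]

```text
time: 6.97
tool_pos: [0.4995, 0.0449, 0.1176]
tool_rot: [-0.003, 0.409, 0.913, -0.001]
contact_force: [0.8, -0.5, 1.0]
gripper_width: -0.002
grasp_force: 0.0
```

>>> arm_command:
  moves:
    - [-1, [0, 0, 0.1], 0]
    - [-1, [0, 0, 0.2], 0]
    - [-1, [0, 0, 0.3], 0]
    - [-1, [0, 0, 0.35], 0]
    - [-1, [0, 0, 0.4], 0]
    - [-1, [0, 0, 0.4], 0]

```text
time: 7.47
tool_pos: [0.5021, 0.0447, 0.0604]
tool_rot: [0.0, 0.409, 0.913, 0.0]
contact_force: [-0.1, 0.8, 0.2]
gripper_width: -0.001
grasp_force: 0.0
```

>>> arm_command:
  moves:
    - [-1, [0, 0, 0.05], 0]
    - [-1, [0, 0, 0.08], 0]
    - [-1, [0, 0, 0.1], 0]
    - [-1, [0, 0, 0.1], 0]

```text
time: 7.8
tool_pos: [0.5012, 0.0448, 0.0443]
tool_rot: [-0.001, 0.409, 0.913, -0.0]
contact_force: [0.6, 0.1, -0.1]
gripper_width: -0.0
grasp_force: 0.0
```

Run:
```python
from h import *
q=manip.grab_frame("scene"); q2=np.load("q2.npy"); P,M=cur(); print(P,manip.state()["contact_force"])
for r in(.025,-.005): print(np.round(proj(q,P+M@[0,0,r]),1))
d=np.abs(q["frame"].astype(int)-q2).sum(2)>70
for r in range(200,300,4):
    c=np.where(d[r,180:330])[0]+180; print(r,len(c),(c.min(),c.max()) if len(c) else "")
```

```text
[0.50138863 0.04481578 0.04463534] [ 0.1516962  -0.431317   -0.49560775]
[255.5 272.9]
[254.1 262.4]
200 35 (np.int64(225), np.int64(265))
204 38 (np.int64(226), np.int64(264))
208 39 (np.int64(226), np.int64(265))
212 35 (np.int64(227), np.int64(265))
216 32 (np.int64(229), np.int64(262))
220 20 (np.int64(234), np.int64(253))
224 15 (np.int64(239), np.int64(256))
228 11 (np.int64(240), np.int64(255))
232 7 (np.int64(241), np.int64(255))
236 8 (np.int64(242), np.int64(255))
240 2 (np.int64(243), np.int64(244))
244 2 (np.int64(247), np.int64(248))
248 1 (np.int64(255), np.int64(255))
252 15 (np.int64(245), np.int64(300))
256 19 (np.int64(247), np.int64(308))
260 30 (np.int64(247), np.int64(316))
264 36 (np.int64(248), np.int64(324))
268 36 (np.int64(294), np.int64(329))
272 39 (np.int64(272), np.int64(329))
276 42 (np.int64(261), np.int64(329))
280 49 (np.int64(257), np.int64(329))
284 47 (np.int64(254), np.int64(329))
288 45 (np.int64(266), np.int64(320))
292 51 (np.int64(251), np.int64(327))
296 39 (np.int64(255), np.int64(325))
```

>>> arm_command:
  moves:
    - [-1, [0, 0, 0.03], 0]
    - [-1, [0, 0, 0.06], 0]
    - [-1, [0, 0, 0.09], 0]
    - [-1, [0, 0, 0.09], 0]

```text
time: 8.18
tool_pos: [0.5007, 0.0448, 0.0301]
tool_rot: [-0.001, 0.409, 0.913, -0.0]
contact_force: [-0.1, -0.4, -0.7]
gripper_width: 0.004
grasp_force: 0.0
```

>>> arm_command:
  moves:
    - [-1, [0, 0, 0.015], 0]
    - [-1, [0, 0, 0.03], 0]
    - [-1, [0, 0, 0.03], 0]

```text
time: 8.43
tool_pos: [0.5013, 0.0448, 0.0264]
tool_rot: [-0.0, 0.409, 0.913, -0.0]
contact_force: [0.2, 0.4, -0.1]
gripper_width: 0.002
grasp_force: 0.0
```

>>> arm_command:
  moves:
    - [-1, [0, 0, 0.02], 0]
    - [-1, [0, 0, 0.03], 0]
    - [-1, [0, 0, 0.03], 0]

```text
time: 8.68
tool_pos: [0.5013, 0.0448, 0.022]
tool_rot: [-0.0, 0.409, 0.913, -0.0]
contact_force: [0.1, 0.1, 0.4]
gripper_width: -0.003
grasp_force: 0.0
```

>>> arm_command:
  moves:
    - [-1, [0, 0, 0.02], 0]
    - [-1, [0, 0, 0.03], 0]
    - [-1, [0, 0, 0.03], 0]

```text
time: 8.93
tool_pos: [0.5013, 0.0448, 0.0174]
tool_rot: [-0.0, 0.409, 0.913, -0.0]
contact_force: [-0.7, -1.0, -0.7]
gripper_width: -0.0
grasp_force: 0.0
```

>>> arm_command:
  moves:
    - [-1, [0, 0, 0.02], 0]
    - [-1, [0, 0, 0.04], 0]
    - [-1, [0, 0, 0.04], 0]

```text
time: 9.18
tool_pos: [0.5011, 0.0448, 0.0111]
tool_rot: [-0.001, 0.409, 0.913, -0.0]
contact_force: [-0.6, -0.6, -0.4]
gripper_width: -0.001
grasp_force: 0.0
```

>>> arm_command:
  moves:
    - [-1, [0, 0, 0.015], 0]
    - [-1, [0, 0, 0.03], 0]
    - [-1, [0, 0, 0.03], 0]

```text
time: 9.43
tool_pos: [0.5012, 0.0448, 0.0069]
tool_rot: [-0.0, 0.409, 0.913, -0.0]
contact_force: [0.2, -0.1, -0.6]
gripper_width: 0.004
grasp_force: 0.0
```

>>> arm_command:
  moves:
    - [-1, [0, 0, 0.015], 0]
    - [-1, [0, 0, 0.03], 0]
    - [-1, [0, 0, 0.03], 0]

```text
time: 9.68
tool_pos: [0.5012, 0.0448, 0.0024]
tool_rot: [-0.0, 0.409, 0.913, -0.0]
contact_force: [0.1, 0.5, 0.4]
gripper_width: -0.002
grasp_force: 0.0
```

>>> arm_command:
  moves:
    - [-1, [0, 0, 0.01], 0]
    - [-1, [0, 0, 0.02], 0]
    - [-1, [0, 0, 0.02], 0]

```text
time: 9.93
tool_pos: [0.5014, 0.0448, -0.0004]
tool_rot: [-0.0, 0.409, 0.913, -0.0]
contact_force: [-0.2, -0.1, 0.1]
gripper_width: 0.001
grasp_force: 0.0
```

>>> arm_command:
  moves:
    - [-1, [0, 0, 0.01], 0]
    - [-1, [0, 0, 0.02], 0]
    - [-1, [0, 0, 0.02], 0]

```text
time: 10.18
tool_pos: [0.5014, 0.0448, -0.0034]
tool_rot: [-0.0, 0.409, 0.913, -0.0]
contact_force: [-0.7, 0.3, 0.3]
gripper_width: -0.002
grasp_force: 0.0
```

>>> arm_command:
  moves:
    - [-1, [0, 0, 0.01], 0]
    - [-1, [0, 0, 0.02], 0]
    - [-1, [0, 0, 0.02], 0]

```text
time: 10.43
tool_pos: [0.5013, 0.0448, -0.0065]
tool_rot: [-0.0, 0.409, 0.913, -0.0]
contact_force: [-1.0, 0.2, -1.1]
gripper_width: 0.003
grasp_force: 0.0
```

>>> arm_command:
  moves:
    - [-1, [0, 0, 0.01], 0]
    - [-1, [0, 0, 0.02], 0]
    - [-1, [0, 0, 0.02], 0]

```text
time: 10.68
tool_pos: [0.5018, 0.0448, -0.0079]
tool_rot: [-0.0, 0.409, 0.913, -0.0]
contact_force: [-3.8, 0.1, 8.9]
gripper_width: -0.001
grasp_force: 4.8
```

Run:
```python
from h import *
q=manip.grab_frame("scene"); P,M=cur(); print(P,manip.state()["contact_force"])
for r in(.025,-.005): print(np.round(proj(q,P+M@[0,0,r]),1))
save({"frame":cv2.resize(q["frame"][200:300,190:310],(720,600),interpolation=3)},"touch")
```

```text
[ 0.50181307  0.04481208 -0.00788536] [-5.30421478  1.07822032  8.67128534]
[257.9 290.2]
[256.6 280.4]
```

View pics/touch.png

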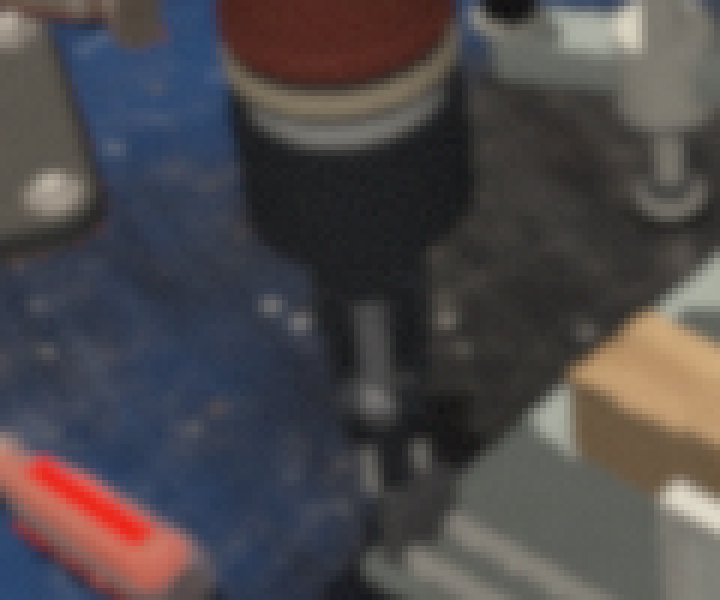

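The touch came at reported TCP z = -0.0077, with the fingertip on the table beside the plate at about (400,495) in the crop. So the real tips are about 33 mm higher than the readings suggest. x and y agree. From here on I'll use tip z = TCP z + 0.0077 with the fingers shut, and about +0.014 half open.

>>> arm_command:
  moves:
    - [-1, [0, 0, -0.1], 0]
    - [-1, [0, 0, -0.35], 0]
    - [-1, [0, 0, -0.6], 0]
    - [0, [0, 0, -0.85], 0]
    - [0, [0, 0, -1], 0]
    - [0, [0, 0, -1], 0]

```text
time: 11.23
tool_pos: [0.5058, 0.0446, 0.1481]
tool_rot: [0.006, 0.409, 0.913, 0.002]
contact_force: [0.5, -1.1, 1.3]
gripper_width: 0.42
grasp_force: 0.0
```

>>> arm_command:
  moves:
    - [0, [0, 0, -0.25], 0]
    - [0, [0, 0, -0.5], 0]
    - [0, [0, 0, -0.6], 0]
    - [0, [0, 0, -0.6], 0]

```text
time: 11.57
tool_pos: [0.5041, 0.0447, 0.2359]
tool_rot: [0.004, 0.409, 0.913, 0.002]
contact_force: [0.2, 0.1, 0.4]
gripper_width: 0.501
grasp_force: 0.0
```

Run:
```python
from h import *
X,y=hand(1.13,.22); print(cur()[0],rel(X,y)); print(rel(*hand(1.13,.141)))
```

```text
[0.50406848 0.04466571 0.23592101] (array([-0.353,  0.491,  0.111]), np.float64(0.0541))
(array([-0.349,  0.487,  0.638]), np.float64(0.0541))
```

>>> arm_command:
  moves:
    - [0, [-0.12, 0.16, 0], 0.018]
    - [0, [-0.24, 0.33, 0], 0.036]
    - [0, [-0.35, 0.49, 0], 0.054]
    - [0, [-0.35, 0.49, 0], 0.054]
    - [0, [-0.35, 0.49, 0.1], 0.054]
    - [0, [-0.35, 0.49, 0.2], 0.054]
    - [0, [-0.35, 0.49, 0.3], 0.054]
    - [0, [-0.35, 0.49, 0.35], 0.054]
    - [0, [-0.35, 0.49, 0.35], 0.054]

```text
time: 12.32
tool_pos: [0.5888, 0.0546, 0.1742]
tool_rot: [-0.003, 0.557, 0.831, -0.002]
contact_force: [-0.6, 1.2, 0.3]
gripper_width: 0.499
grasp_force: 0.0
```

>>> arm_command:
  moves:
    - [0, [0, 0, 0.08], 0]
    - [0, [0, 0, 0.16], 0]
    - [0, [0, 0, 0.24], 0]
    - [0, [0, 0, 0.28], 0]
    - [0, [0, 0, 0.28], 0]

```text
time: 12.73
tool_pos: [0.5899, 0.0546, 0.1337]
tool_rot: [-0.002, 0.557, 0.83, -0.001]
contact_force: [-0.6, 0.2, 0.0]
gripper_width: 0.501
grasp_force: 0.0
```

Run:
```python
from h import *
c=cur(); print(c[0])
for a in np.arange(1.13,-.01,-.0565*2): print(round(a,3),*rel(*hand(a,.141),c=c))
```

```text
[0.58989948 0.05457525 0.13373292]
1.13 [-0.014  0.026 -0.049] 0.0001
1.017 [-0.02  -0.09  -0.048] -0.0178
0.904 [-0.04  -0.205 -0.048] -0.0358
0.791 [-0.072 -0.317 -0.047] -0.0538
0.678 [-0.117 -0.425 -0.047] -0.0718
0.565 [-0.174 -0.527 -0.047] -0.0898
0.452 [-0.242 -0.622 -0.047] -0.1078
0.339 [-0.32  -0.709 -0.046] -0.1258
0.226 [-0.407 -0.786 -0.046] -0.1437
0.113 [-0.503 -0.853 -0.046] -0.1617
0.0 [-0.605 -0.909 -0.046] -0.1797
```

>>> arm_command:
  moves:
    - [0, [-0.015, -0.03, -0.04], -0.009]
    - [0, [-0.02, -0.09, -0.04], -0.018]
    - [0, [-0.03, -0.15, -0.04], -0.027]
    - [0, [-0.04, -0.2, -0.04], -0.036]
    - [0, [-0.055, -0.26, -0.04], -0.045]
    - [0, [-0.07, -0.32, -0.04], -0.054]
    - [0, [-0.07, -0.32, -0.04], -0.054]

```text
time: 13.32
tool_pos: [0.5507, 0.026, 0.1431]
tool_rot: [0.001, 0.409, 0.913, 0.0]
contact_force: [-0.7, -0.2, 1.2]
gripper_width: 0.5
grasp_force: 0.0
```

Run:
```python
from h import *
q=manip.grab_frame("scene")
d=manip.search_frame(q,"spindle")[:1]+manip.search_frame(q,"swing_arm")[:1]
print(d)
c=cur(); print(c[0],manip.state()["contact_force"])
for a in np.arange(.791,-.07,-.0565*2): print(round(a,3),*rel(*hand(a,.139),c=c))
```

```text
[{'extent': [287.5, 184.1, 309.2, 253.3], 'confidence': 0.93}, {'extent': [270.2, 182.0, 359.7, 247.2], 'confidence': 0.88}]
[0.55136028 0.02672385 0.1427813 ] [-0.57462963  0.48404686  0.98591173]
0.791 [ 0.005 -0.008  0.025] -0.0
0.678 [-0.002 -0.124  0.025] -0.018
0.565 [-0.021 -0.24   0.025] -0.036
0.452 [-0.054 -0.352  0.025] -0.054
0.339 [-0.099 -0.459  0.025] -0.072
0.226 [-0.156 -0.561  0.025] -0.09
0.113 [-0.224 -0.656  0.025] -0.1079
0.0 [-0.302 -0.743  0.025] -0.1259
```

>>> arm_command:
  moves:
    - [0, [0, -0.06, 0.02], -0.009]
    - [0, [0, -0.12, 0.02], -0.018]
    - [0, [-0.01, -0.18, 0.02], -0.027]
    - [0, [-0.02, -0.24, 0.02], -0.036]
    - [0, [-0.035, -0.3, 0.02], -0.045]
    - [0, [-0.055, -0.35, 0.02], -0.054]
    - [0, [-0.075, -0.4, 0.02], -0.063]
    - [0, [-0.1, -0.46, 0.02], -0.072]
    - [0, [-0.125, -0.51, 0.02], -0.081]
    - [0, [-0.155, -0.56, 0.02], -0.09]
    - [0, [-0.19, -0.61, 0.02], -0.099]
    - [0, [-0.225, -0.655, 0.02], -0.108]
    - [0, [-0.26, -0.7, 0.02], -0.117]
    - [0, [-0.3, -0.74, 0.02], -0.126]
    - [0, [-0.3, -0.74, 0.02], -0.126]

```text
time: 14.72
tool_pos: [0.4986, -0.0816, 0.1397]
tool_rot: [0.0, 0.026, 1.0, -0.0]
contact_force: [-0.1, -0.5, 0.2]
gripper_width: 0.5
grasp_force: 0.0
```

Run:
```python
from h import *
q=manip.grab_frame("scene")
print(manip.search_frame(q,"spindle")[:1])
for a in (0,.03,.06,.1): print(a,proj(q,w(.065-.1*np.cos(a),.1*np.sin(a),.205)))
c=cur(); print(c[0],manip.state()["contact_force"],rel(*hand(0,.139),c=c), rel(*hand(-.06,.139),c=c))
```

```text
[{'extent': [310.9, 204.0, 331.5, 269.6], 'confidence': 0.51}]
0 [319.28361136 208.44311752]
0.03 [317.95808203 207.86992384]
0.06 [316.66798192 207.27593864]
0.1 [315.00506213 206.45294348]
[ 0.49836978 -0.08075633  0.1394842 ] [-1.12075347 -0.11103962  0.14013528] (array([ 0.001, -0.003,  0.003]), np.float64(-0.0001)) (array([-0.001, -0.065,  0.003]), np.float64(-0.0096))
```

>>> arm_command:
  moves:
    - [0, [0, -0.02, 0], 0]
    - [0, [0, -0.04, 0], 0]
    - [0, [0, -0.06, 0], 0]
    - [0, [0, -0.06, 0], 0]

```text
time: 15.15
tool_pos: [0.4975, -0.0882, 0.1392]
tool_rot: [-0.0, 0.026, 1.0, 0.002]
contact_force: [-0.7, 7.0, 1.3]
gripper_width: 0.499
grasp_force: 3.5
```

>>> arm_command:
  moves:
    - [0, [0, -0.01, 0], 0]
    - [0, [0, -0.02, 0], 0]
    - [0, [0, -0.02, 0], 0]

```text
time: 15.4
tool_pos: [0.4975, -0.0882, 0.139]
tool_rot: [-0.0, 0.025, 1.0, 0.006]
contact_force: [0.8, 17.4, 1.9]
gripper_width: 0.503
grasp_force: 8.6
```

>>> arm_command:
  moves:
    - [0, [0, 0.03, 0], 0]
    - [0, [0, 0, 0], 0]
    - [0, [0, 0, -0.2], 0]
    - [0, [0, 0, -0.45], 0]
    - [0, [0, 0, -0.7], 0]
    - [-1, [0, 0, -0.8], 0]
    - [-1, [0, 0, -0.8], 0]

```text
time: 15.98
tool_pos: [0.5, -0.0943, 0.2656]
tool_rot: [0.005, 0.026, 1.0, -0.002]
contact_force: [0.9, -0.9, 0.2]
gripper_width: 0.227
grasp_force: 0.0
```

Run:
```python
from h import *
q=manip.grab_frame("scene")
print(manip.search_frame(q,"spindle")[:1],manip.search_frame(q,"swing_arm")[:1])
for r,z in((.119,.205),(.081,.205),(.1,.205)): print(proj(q,w(.065-r,0,z)))
c=cur(); print(c[0],manip.state()["contact_force"],rel(w(-.035,0,.22),c=c))
```

```text
[{'extent': [308.8, 199.0, 331.7, 274.4], 'confidence': 0.9}] [{'extent': [294.3, 202.1, 362.1, 270.5], 'confidence': 0.89}]
[312.96963924 213.47870233]
[325.41482327 203.55328953]
[319.28361136 208.44311752]
[ 0.49699394 -0.09306692  0.25824588] [ 0.11413626 -0.26788736 -1.30908153] (array([-0.371,  0.079,  0.254]), 0)
```

>>> arm_command:
  moves:
    - [-1, [-0.12, 0.03, 0], 0]
    - [-1, [-0.25, 0.05, 0], 0]
    - [-1, [-0.37, 0.08, 0], 0]
    - [-1, [-0.37, 0.08, 0.1], 0]
    - [-1, [-0.37, 0.08, 0.25], 0]
    - [-1, [-0.37, 0.08, 0.32], 0]
    - [-1, [-0.37, 0.08, 0.32], 0]
    - [-1, [-0.37, 0.08, 0.32], 0]

```text
time: 16.8
tool_pos: [0.5523, -0.0835, 0.2093]
tool_rot: [-0.002, 0.026, 1.0, 0.0]
contact_force: [-0.3, -0.5, 0.4]
gripper_width: -0.0
grasp_force: 0.0
```

>>> arm_command:
  moves:
    - [-1, [0, 0, 0.02], 0]
    - [-1, [0, 0, 0.04], 0]
    - [-1, [0, 0, 0.04], 0]

```text
time: 17.05
tool_pos: [0.5536, -0.0838, 0.2058]
tool_rot: [0.0, 0.026, 1.0, -0.0]
contact_force: [-0.5, 0.4, -0.9]
gripper_width: -0.005
grasp_force: 0.0
```

>>> arm_command:
  moves:
    - [-1, [0, 0, 0.02], 0]
    - [-1, [0, 0, 0.04], 0]
    - [-1, [0, 0, 0.06], 0]
    - [-1, [0, 0, 0.06], 0]

```text
time: 17.38
tool_pos: [0.5536, -0.0837, 0.1963]
tool_rot: [0.0, 0.025, 1.0, -0.0]
contact_force: [0.2, 1.3, -0.1]
gripper_width: 0.005
grasp_force: 0.0
```

>>> arm_command:
  moves:
    - [-1, [0, 0, 0.01], 0]
    - [-1, [0, 0, 0.02], 0]
    - [-1, [0, 0, 0.02], 0]

```text
time: 17.63
tool_pos: [0.5536, -0.0837, 0.1945]
tool_rot: [0.0, 0.025, 1.0, -0.0]
contact_force: [-1.8, 0.8, 4.7]
gripper_width: 0.001
grasp_force: 2.4
```

>>> arm_command:
  moves:
    - [-1, [0, 0, 0.01], 0]
    - [-1, [0, 0, 0.02], 0]
    - [-1, [0, 0, 0.02], 0]

```text
time: 17.88
tool_pos: [0.5536, -0.0837, 0.1916]
tool_rot: [0.0, 0.025, 1.0, -0.0]
contact_force: [-2.2, 0.8, 5.7]
gripper_width: 0.001
grasp_force: 2.6
```

>>> arm_command:
  moves:
    - [-1, [0, 0, 0.02], 0]
    - [-1, [0, 0, 0.035], 0]
    - [-1, [0, 0, 0.045], 0]
    - [-1, [0, 0, 0.045], 0]

```text
time: 18.22
tool_pos: [0.5536, -0.0837, 0.1847]
tool_rot: [0.0, 0.025, 1.0, -0.0]
contact_force: [-2.3, 1.0, 4.4]
gripper_width: -0.001
grasp_force: 2.4
```

>>> arm_command:
  moves:
    - [-1, [0, 0, 0.01], 0]
    - [-1, [0, 0, 0.01], 0]

```text
time: 18.38
tool_pos: [0.5537, -0.0837, 0.1837]
tool_rot: [0.0, 0.025, 1.0, -0.0]
contact_force: [-3.5, 1.3, 6.9]
gripper_width: -0.003
grasp_force: 3.4
```

>>> arm_command:
  moves:
    - [-1, [0, 0, 0.01], 0]
    - [-1, [0, 0, 0.01], 0]

```text
time: 18.55
tool_pos: [0.5537, -0.0837, 0.1829]
tool_rot: [0.0, 0.025, 1.0, -0.0]
contact_force: [-4.4, 1.0, 9.3]
gripper_width: -0.0
grasp_force: 4.5
```

Run:
```python
from h import *
q=manip.grab_frame("scene"); i=q["frame"]
save({"frame":cv2.resize(i[200:290,280:370],(600,600),interpolation=3)},"foot1")
print(manip.search_frame(q,"spindle")[:1],manip.state()["contact_force"])
```

```text
[{'extent': [160.1, 258.3, 226.2, 303.6], 'confidence': 0.66}] [-3.78500243  0.12559925  9.36489326]
```

View pics/foot1.png

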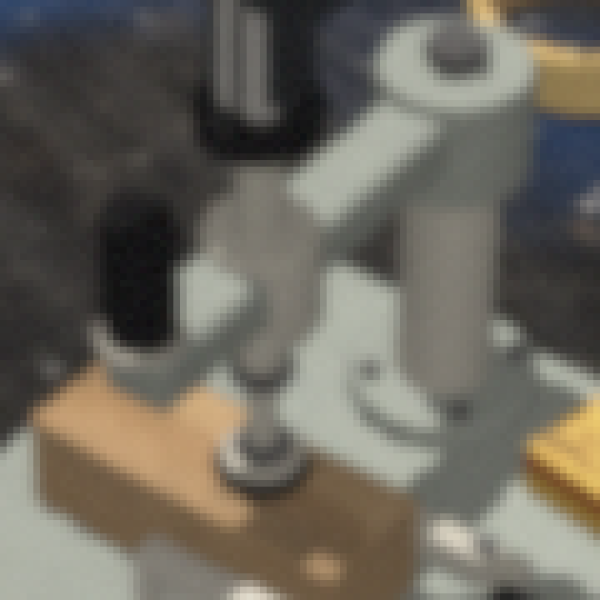

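The foot sits on the block at crop (262,460), with the arm over it. The force rose from about 5 N to 9.3 N in under 2 mm. I'll add a small further push.

>>> arm_command:
  moves:
    - [-1, [0, 0, 0.008], 0]
    - [-1, [0, 0, 0.008], 0]
    - [-1, [0, 0, 0.008], 0]

```text
time: 18.9
tool_pos: [0.5537, -0.0837, 0.1821]
tool_rot: [0.0, 0.025, 1.0, -0.0]
contact_force: [-6.1, 1.2, 11.8]
gripper_width: 0.003
grasp_force: 5.3
```

>>> arm_command:
  moves:
    - [-1, [0, 0, -0.1], 0]
    - [-1, [0, 0, -0.3], 0]
    - [-1, [0, 0, -0.5], 0]
    - [-1, [0, 0, -0.5], 0]

```text
time: 19.23
tool_pos: [0.5564, -0.0845, 0.2619]
tool_rot: [0.005, 0.025, 1.0, -0.001]
contact_force: [0.3, -0.4, 2.0]
gripper_width: -0.003
grasp_force: 0.0
```

Run:
```python
from h import *
q=manip.grab_frame("scene");p=manip.grab_frame("top")
for im,k in((q,"spindle"),(q,"guard"),(q,"pine_block"),(p,"pine_block"),(p,"guard")): print(k,[ (np.round(d["extent"]),round(d["confidence"],2)) for d in manip.search_frame(im,k)[:2]])
y=np.pi/2+TH; c=cur(); print(c[0],manip.state()["contact_force"],rel(w(-.122,-.207,.24),y,c),rel(w(-.122,-.207,.107),y,c))
```

```text
spindle [(array([309., 206., 333., 279.]), 0.57)]
guard [(array([299., 278., 374., 355.]), 0.79), (array([293., 205., 362., 275.]), 0.63)]
pine_block [(array([284., 256., 341., 297.]), 0.95), (array([417., 327., 468., 401.]), 0.83)]
pine_block [(array([435., 229., 466., 294.]), 0.61)]
guard [(array([320., 279., 404., 289.]), 0.71)]
[ 0.55271607 -0.08344969  0.25253692] [-0.16887014 -0.90021818  0.05288579] (array([ 0.579, -1.383,  0.084]), np.float64(0.0003)) (array([ 0.576, -1.384,  0.971]), np.float64(0.0003))
```

>>> arm_command:
  moves:
    - [-1, [0.1, -0.2, 0], 0]
    - [-1, [0.2, -0.45, 0], 0]
    - [-1, [0.29, -0.7, 0], 0]
    - [-1, [0.29, -0.7, 0], 0]

```text
time: 19.92
tool_pos: [0.5022, -0.191, 0.2533]
tool_rot: [-0.001, 0.029, 1.0, -0.001]
contact_force: [0.5, 0.7, -0.2]
gripper_width: 0.001
grasp_force: 0.0
```

>>> arm_command:
  moves:
    - [-1, [0.1, -0.2, 0], 0]
    - [-1, [0.2, -0.45, 0], 0]
    - [-1, [0.29, -0.68, 0], 0]
    - [-1, [0.29, -0.68, 0], 0]
    - [-1, [0.29, -0.68, 0], 0]

```text
time: 20.33
tool_pos: [0.4552, -0.2869, 0.2534]
tool_rot: [-0.001, 0.027, 1.0, 0.001]
contact_force: [0.0, -0.2, 0.0]
gripper_width: -0.002
grasp_force: 0.0
```

Run:
```python
from h import *
c=cur(); print(c[0],rel(w(-.122,-.207,.107),np.pi/2+TH,c))
```

```text
[ 0.45518838 -0.28688138  0.25336995] (array([-0.002,  0.003,  0.976]), np.float64(-0.0003))
```

>>> arm_command:
  moves:
    - [-1, [0, 0, 0.2], 0]
    - [-1, [0, 0, 0.4], 0]
    - [-1, [0, 0, 0.55], 0]
    - [-1, [0, 0, 0.65], 0]
    - [-1, [0, 0, 0.75], 0]
    - [-1, [0, 0, 0.85], 0]
    - [-1, [0, 0, 0.95], 0]
    - [-1, [0, 0, 0.95], 0]

```text
time: 21.0
tool_pos: [0.4546, -0.2828, 0.1077]
tool_rot: [-0.003, 0.025, 1.0, 0.003]
contact_force: [-1.4, -0.2, -1.2]
gripper_width: 0.0
grasp_force: 0.0
```

Run:
```python
from h import *
c=cur(); print(c[0],manip.state()["contact_force"],[rel(w(-.122,y,.11),np.pi/2+TH,c)[0] for y in(-.18,-.15,-.12,-.10,-.09)])
```

```text
[ 0.45462545 -0.2827685   0.10771143] [-1.41961781 -0.23344484 -1.15230866] [array([-0.007,  0.158, -0.015]), array([-0.007,  0.358, -0.014]), array([-0.008,  0.558, -0.013]), array([-0.008,  0.691, -0.012]), array([-0.009,  0.758, -0.012])]
```

>>> arm_command:
  moves:
    - [-1, [0, 0.05, 0], 0]
    - [-1, [0, 0.1, 0], 0]
    - [-1, [0, 0.15, 0], 0]
    - [-1, [0, 0.2, 0], 0]
    - [-1, [0, 0.25, 0], 0]
    - [-1, [0, 0.3, 0], 0]
    - [-1, [-0.005, 0.35, 0], 0]
    - [-1, [-0.005, 0.35, 0], 0]

```text
time: 21.67
tool_pos: [0.4597, -0.2321, 0.1124]
tool_rot: [0.0, 0.025, 1.0, 0.0]
contact_force: [0.4, 0.1, -0.6]
gripper_width: -0.001
grasp_force: 0.0
```

Run:
```python
from h import *
q=manip.grab_frame("scene");p=manip.grab_frame("top")
for im,k in((q,"guard"),(p,"guard"),(q,"guard_tab")): print(k,[ (np.round(d["extent"]),round(d["confidence"],2)) for d in manip.search_frame(im,k)[:1]])
c=cur(); print(c[0],manip.state()["contact_force"],[rel(w(-.122,y,.11),np.pi/2+TH,c)[0] for y in(-.12,-.10,-.09,-.075)])
```

```text
guard [(array([287., 272., 357., 345.]), 0.88)]
guard [(array([306., 277., 364., 284.]), 0.88)]
guard_tab [(array([284., 274., 356., 343.]), 0.86)]
[ 0.45917525 -0.23327001  0.11148962] [-1.49511887 -0.37411566  0.64995762] [array([0.006, 0.226, 0.01 ]), array([0.006, 0.36 , 0.01 ]), array([0.006, 0.426, 0.01 ]), array([0.006, 0.526, 0.01 ])]
```

The guard is sliding: its extent shifted from columns 299–374 to 287–357. I'll carry on to the stop.

>>> arm_command:
  moves:
    - [-1, [0, 0.05, 0], 0]
    - [-1, [0, 0.1, 0], 0]
    - [-1, [0, 0.15, 0], 0]
    - [-1, [0, 0.2, 0], 0]
    - [-1, [0, 0.25, 0], 0]
    - [-1, [0, 0.3, 0], 0]
    - [-1, [0, 0.33, 0], 0]
    - [-1, [0, 0.33, 0], 0]

```text
time: 22.58
tool_pos: [0.462, -0.1826, 0.112]
tool_rot: [-0.0, 0.025, 1.0, 0.001]
contact_force: [0.0, 0.3, -0.3]
gripper_width: 0.005
grasp_force: 0.0
```

>>> arm_command:
  moves:
    - [-1, [0, 0.015, 0], 0]
    - [-1, [0, 0.03, 0], 0]
    - [-1, [0, 0.03, 0], 0]

```text
time: 22.83
tool_pos: [0.4622, -0.1794, 0.1121]
tool_rot: [-0.0, 0.025, 1.0, 0.0]
contact_force: [-0.3, -1.8, -1.1]
gripper_width: 0.001
grasp_force: 0.6
```

>>> arm_command:
  moves:
    - [-1, [0, 0.015, 0], 0]
    - [-1, [0, 0.03, 0], 0]
    - [-1, [0, 0.03, 0], 0]

```text
time: 23.08
tool_pos: [0.4625, -0.175, 0.1121]
tool_rot: [-0.0, 0.026, 1.0, 0.0]
contact_force: [-0.7, -2.1, 0.7]
gripper_width: 0.001
grasp_force: 0.9
```

>>> arm_command:
  moves:
    - [-1, [0, 0.015, 0], 0]
    - [-1, [0, 0.03, 0], 0]
    - [-1, [0, 0.03, 0], 0]

```text
time: 23.33
tool_pos: [0.4628, -0.1703, 0.112]
tool_rot: [0.0, 0.025, 1.0, 0.0]
contact_force: [-1.1, -1.8, 0.5]
gripper_width: 0.0
grasp_force: 0.9
```

>>> arm_command:
  moves:
    - [-1, [0, 0.015, 0], 0]
    - [-1, [0, 0.03, 0], 0]
    - [-1, [0, 0.03, 0], 0]

```text
time: 23.58
tool_pos: [0.463, -0.1657, 0.112]
tool_rot: [0.0, 0.025, 1.0, 0.0]
contact_force: [-0.1, -1.6, 0.1]
gripper_width: 0.002
grasp_force: 0.8
```

>>> arm_command:
  moves:
    - [-1, [0, 0.01, 0], 0]
    - [-1, [0, 0.02, 0], 0]
    - [-1, [0, 0.02, 0], 0]

```text
time: 23.83
tool_pos: [0.4631, -0.1647, 0.1121]
tool_rot: [0.0, 0.025, 1.0, -0.002]
contact_force: [-1.2, -8.3, -0.7]
gripper_width: 0.002
grasp_force: 4.4
```

Stop felt (8.3 N, with motion blocked). One confirming nudge, then I'll back off and lift.

>>> arm_command:
  moves:
    - [-1, [0, 0.015, 0], 0]
    - [-1, [0, 0.015, 0], 0]

```text
time: 24.0
tool_pos: [0.4631, -0.1647, 0.1123]
tool_rot: [0.0, 0.025, 1.0, -0.005]
contact_force: [-2.1, -17.1, -2.8]
gripper_width: -0.002
grasp_force: 8.4
```

>>> arm_command:
  moves:
    - [-1, [0, -0.1, 0], 0]
    - [-1, [0, -0.2, 0], 0]
    - [-1, [0, -0.3, 0], 0]
    - [-1, [0, -0.3, -0.2], 0]
    - [-1, [0, -0.3, -0.45], 0]
    - [-1, [0, -0.3, -0.7], 0]
    - [-1, [0, -0.3, -0.95], 0]
    - [-1, [0, -0.3, -0.95], 0]

```text
time: 24.67
tool_pos: [0.4644, -0.2072, 0.2641]
tool_rot: [0.007, 0.025, 1.0, -0.003]
contact_force: [1.6, -0.6, -0.1]
gripper_width: -0.002
grasp_force: 0.0
```

>>> arm_command:
  moves:
    - [-1, [0.1, -0.25, 0], 0]
    - [-1, [0.2, -0.5, 0], 0]
    - [-1, [0.3, -0.75, 0], 0]
    - [-1, [0.4, -1, 0], 0]
    - [-1, [0.4, -1, 0], 0]
    - [-1, [0.4, -1, 0], 0]

```text
time: 25.17
tool_pos: [0.3927, -0.3534, 0.2538]
tool_rot: [0.0, 0.027, 1.0, 0.001]
contact_force: [0.8, 0.8, -0.1]
gripper_width: -0.003
grasp_force: 0.0
```

Run:
```python
from h import *
q=manip.grab_frame("scene");p=manip.grab_frame("top")
for im,k in((q,"guard"),(p,"guard"),(q,"spindle"),(p,"spindle"),(p,"swing_arm"),(q,"pine_block"),(q,"fuse_carton"),(q,"screwdriver")): print(k,[ (np.round(d["extent"]),round(d["confidence"],2)) for d in manip.search_frame(im,k)[:1]])
print(cur()[0],manip.state()["contact_force"])
print("knob pred",proj(p,w(-.035,0,.192)),proj(q,w(-.035,0,.192)),"handle",proj(p,w(-.09,0,.185)))
a=cv2.resize(p["frame"][150:310,215:415],(375,300),interpolation=3);b=cv2.resize(q["frame"][170:370,230:400],(425,500),interpolation=3)
o=np.zeros((500,800,3),np.uint8);o[:300,:375]=a;o[:,375:]=b; save({"frame":o},"final")
```

```text
guard [(array([259., 256., 327., 330.]), 0.93)]
guard [(array([270., 274., 348., 288.]), 0.81)]
spindle [(array([309., 209., 331., 273.]), 0.79)]
spindle [(array([301., 220., 320., 241.]), 0.83)]
swing_arm [(array([298., 167., 329., 270.]), 0.76)]
pine_block [(array([284., 256., 341., 299.]), 0.77)]
fuse_carton [(array([360., 259., 389., 287.]), 0.59)]
screwdriver [(array([162., 256., 227., 306.]), 0.92)]
[ 0.39374096 -0.35206477  0.25454629] [-0.14335876  0.10956432 -0.29949333]
knob pred [311.95647347 231.85305492] [319.32420842 214.27831506] handle [309.92006844 263.33432675]
```

View pics/final.png

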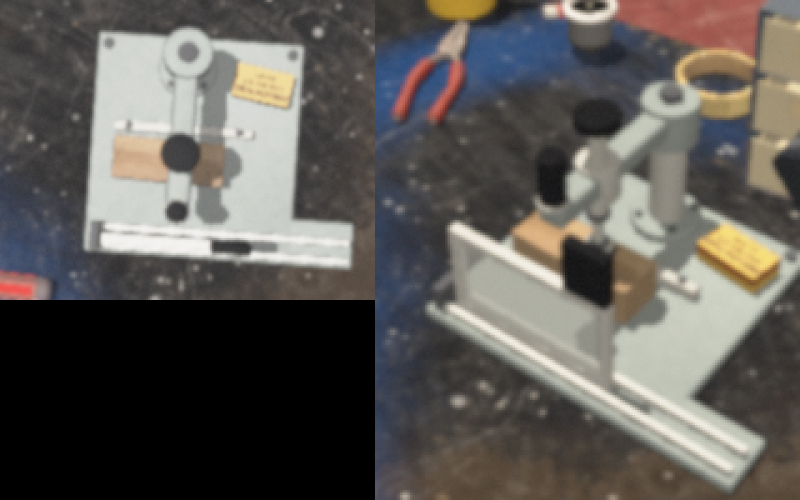

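The picture shows the arm home, with the knob at (180,153) over the block. The guard is against its stop at the left, the carton and block are where they were, and the robot is clear.

```bash
python3 -c "
from plant import manip; print(manip.job_done())"
```

```text
the job is handed in; nothing more can be done
None
```

I handed the job in with the hold-down arm home against its stop, the foot pressing on the block at an estimated 5–7 N, the guard shut against its end stop, and the robot clear of everything.

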